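# Close the club-head weight case with its tongued lid

### The arm

A 7-joint arm with a two-finger parallel gripper is mounted at the origin on a cart in front of the work surface, level with it; the furniture and walls round the work are solid. World frame = base frame: x ahead of the robot, y to its left, z up, the work surface at z = 0. Lengths are in m, angles in rad, forces in N, time in s.
With the tool pointing down it reaches from about 0.4 to 0.85 m from the base axis. Payload 4.5 kg.
Tool frame: the origin (TCP) lies on the centre line of the jaws, within the pads' length; the fingertips stand ahead of it and the grasp point (between the pads) lies 3 mm ahead of it (r.finger_overhang is the z of the fingertips in the tool frame, in m); z points along the fingers, y is the direction in which the jaws open and shut (so a half turn about z gives the same grasp; the last joint's range is limited). The gripper opens to 88 mm and grips with 3 to 60 N. Pads are 18 mm wide; open, the fingers measure 123 mm over their backs; the gripper's body (75 mm by 187 mm) begins 45 mm behind the grasp point.
Start: joints at [1.176, 0.689, -0.195, 1.565, 0.157, 0.902, -0.215], TCP at [0.26, -0.568, 0.261] pointing down, gripper open.
Joint ranges: [-3.01, 3.01], [-0.46, 2.08], [-1.47, 1.51], [0.13, 2.56], [-1, 4.14], [0.04, 2.09], [-2.66, 2.66]. Speed limits (rad/s): [2.57, 2.57, 3.14, 3.14, 3.14, 3.14, 3.14].

### API

Orientations are given as a unit quaternion [x, y, z, w].
In Python, from plant import get_state, snapshot, camera_model, workorder, boxes_of, mark_of, r gives the robot as it stands.
- The arm moves only by the tool jog_arm, never from a script. Its argument "rows" is a list of rows, each a list of 2 entries, a list of its own where there are three numbers: the shift along the tool's x, y, z normalised to -1 to 1, where 1 is 75 cm, then the turn about the tool's z normalised to -1 to 1, where 1 is 2 rad. A call has 1 to 20 rows; each row is the pose to reach, as a shift and turn from the pose commanded when the call began, along the tool's axes at that moment; what a row does not reach only later rows make up. A row lasts 1/12 s, in which the tool goes at most 41.7 mm and 7.16 degrees, less where a joint would pass 70% of its speed; a pose out of reach is approached as far as the arm can. A call with a number of a shift or a turn outside -1 to 1 is refused whole. A call with a gripper value outside its range is refused whole. "gripper" is the finger opening in mm, from 0 to 88.1, set as the call begins (left out, the last holds). The fingers move at their own pace and stop on an object; "newtons" is the grip in N (left out, the last holds). Time passes only in rows, so rows that repeat a pose let the fingers close. It gives the time, the measured TCP pose, the force and the opening at its end, in the units of the state.
- get_state(): the state, without advancing time (a new reading comes with each control period).
- snapshot(name): name is "side" or "top"; returns the picture (480x640x3 uint8, red, green, blue); there is no depth.
- camera_model(name): a dict with "mtx" (3x3 intrinsics, pixels), "extrinsics" (4x4, takes a point from camera to world coordinates). Camera axes: x right, y up, looking along -z (the intrinsics and any distortion apply to the point x, -y, -z); pixel columns grow to the right and rows downward; lengths in m; the calibration is good to about 2 mm. A picture is of the moment at which its call begins. camera_model takes no time and is no camera call.
- workorder.finish_job(): hands the job in, once; it reports no verdict.
Trained networks look in the newest picture that a camera, given by its name, has taken for a name from the list of things; names that differ only in an ending like _2 or _b are one class to them, and where a whole thing is asked for, a point or a joint stands for the part that bears it (a point fixed in the world has none). Each returns a list of dicts, best first, with "p" (0 to 1); they miss things now and then, are a little off and sometimes report something else, mostly with a low value. They report only what shows in the picture. A call takes as long as a camera call. They do not tell look-alikes from the thing itself.
- boxes_of(thing, camera): "rect" ([left, top, right, bottom] in pixels, round what is visible of it).
- mark_of(thing, camera): "pixel" ([row, column] in pixels: a listed point, or the origin of a listed thing).
The state is a dict: "clock": time; "q": joint angles; "qd": joint speeds; "joint_torque": joint torques, N m; "tool_pos": TCP position; "eef_rot": TCP orientation; "contact_force": force on the tool from outside, world axes, zero at the start; "moment": the same for the moment, N m; "opening": opening from 0.0 (shut) to 1.0 (fully open).
Only numpy, scipy, OpenCV 4.12 (cv2) and the standard library are available. Lean on these libraries where they do the work, as an engineer would, in place of code of your own. Each camera call takes 0.05 s, during which the arm holds its last target.

### The job

Close the open grey case of brass weights with the lid that has the orange grip: hook its tongue under the case's orange lip with the lid tilted, then swing the other edge down until the lid lies flat on its seat inside the walls, and let go. Leave the lid with the blue grip where it lies.

Things in the scene. Friction and masses are not known exactly. Their poses are not given: they have to be found in the camera images.
- orange_lid_grip (a point): Centre of the orange grip of the loose grey lid to fit (0.12 kg), lying grip up. Grip block: 16 mm thick along lid x (take it across this), 50 mm along y; its top 10 mm above this point, the lid's flat underside 33 mm below. Plate under it, centred: 85 mm (x) by 68 mm (y), 5 mm thick. At its -x edge a tongue goes 22 mm further. Axes: z up out of the lid, x from tongue to opposite edge.
- orange_lid_tongue (a point): Middle of the tip of that lid's tongue (44 mm wide, 5 mm thick, level with the plate): 64.5 mm to -x of the grip centre and 30.5 mm below it. Same axes. Lid with tongue is 107 mm long, the case's opening from lip edge to opposite wall 97 mm: it goes in only tongue first and tilted; 15 to 25 degrees, tongue side low, leaves ample room. Seated, it reaches 16 mm under the lip, 5 mm short of the wall.
- case_seat (a point): Where the orange grip's centre lies when seated, axes as the lid's then. Open grey case fixed to table, 128 (x) by 90 mm, centre 10.5 mm to -x, underside 63 mm below. Walls 5 mm thick, 40 mm high. Orange lip along the -x wall (robot's side): inner edge 48.5 mm to -x, underside 39, top 43 mm above table, hollow below it. Plate rests on side ledges 30 mm above table; 6 mm free at sides and +x edge.
- blue_lid_grip (a point): Centre of the blue grip of another loose grey lid, same plate and grip but no tongue; it belongs to another case and stays where it is. This point is 33 mm above its underside.
Not all that is in view belongs to the job. What is shaped like the part that bears orange_lid_grip but green is not meant.

How it is judged:
On the way:
1. the tongue of the orange-gripped lid is under the case's lip while the lid is still tilted (x of orange_lid_tongue in the frame of case_seat below -0.0525 m and z of orange_lid_tongue in the frame of case_seat between -0.06 and -0.0245 m and y of orange_lid_tongue in the frame of case_seat between -0.04 and 0.04 m and angle between orange_lid_grip's own z axis and vertical above 0.06 rad and angle between the x axis of orange_lid_grip and the x axis of case_seat, either way round below 0.8 rad), for 0.1 s.
At the end, for the whole second after the job is handed in: The orange-gripped lid lies flat (within 4 degrees) on its seat in the case, tongue at least 4 mm under the lip: its grip centre within 10 mm along and across and 4 mm in height of the seated place, turned less than 15 degrees from it, released and staying there (x of orange_lid_grip in the frame of case_seat between -0.01 and 0.01 m and y of orange_lid_grip in the frame of case_seat between -0.01 and 0.01 m and z of orange_lid_grip in the frame of case_seat between -0.004 and 0.004 m and angle between the z axis of orange_lid_grip and the z axis of case_seat, either way round below 0.08 rad and angle between the x axis of orange_lid_grip and the x axis of case_seat, either way round below 0.26 rad and x of orange_lid_tongue in the frame of case_seat below -0.0525 m); the robot touches nothing.
It fails at once if the blue-gripped lid is moved more than 30 mm (distance of blue_lid_grip from where it was at the start of the episode above 0.03 m).
It also fails if it takes over 38 s, if anything falls off the work surface, if the arm or the gripper's body presses on something with over 40 N, if the wrist force passes 120 N, or if a joint passes its speed limit or range.

## Working session

There is one attempt and no reset: what is moved stays moved. The work goes in short steps, Python scripts to look and compute and a tool call to move; the robot and the scene stay as the last step left them, time stands still between calls to the robot, and variables do not carry over. Pictures are saved under pics/ and viewed, and the job is handed in when it is done.

Besides the shell and the picture viewer there is one more tool, called after "Call:" as name(argument=value, ...) on one line, values as JSON. jog_arm: Moves the arm, as the interface text tells. Scaled input: -1 to 1 covers 75 cm each way for a shift and 2 rad each way for a turn. Its arguments: {"type":"object","properties":{"rows":{"type":"array"},"gripper":{"type":"number"},"newtons":{"type":"number"}},"required":["rows"]}

```bash
ls; mkdir -p pics; python3 - <<'E'
from plant import *
import cv2
for n in ["side","top"]:
    im=snapshot(n); cv2.imwrite(f"pics/{n}0.png",im[:,:,::-1])
    for t in ["orange_lid_grip","orange_lid_tongue","case_seat","blue_lid_grip"]:
        print(n,t,[(round(d['p'],2),[round(x) for x in d['pixel']]) for d in mark_of(t,n)][:4])
    print(camera_model(n))
s=get_state();print(s['clock'],s['tool_pos'],s['eef_rot'],s['opening'],r.finger_overhang)
E
```

```text
pics
side orange_lid_grip [(0.94, [191, 225]), (0.71, [225, 261]), (0.57, [349, 428])]
side orange_lid_tongue [(0.75, [240, 234]), (0.72, [210, 202]), (0.64, [390, 465])]
side case_seat [(0.54, [234, 366])]
side blue_lid_grip [(0.8, [265, 285])]
{'mtx': array([[455.46071564,   0.        , 316.99844664],
       [  0.        , 455.46071564, 234.79167584],
       [  0.        ,   0.        ,   1.        ]]), 'extrinsics': array([[ 0.9521537 ,  0.15768831, -0.26179712,  0.26199583],
       [-0.30556264,  0.50772053, -0.80551308, -0.53010374],
       [ 0.00589977,  0.84696768,  0.53161164,  0.56399467],
       [ 0.        ,  0.        ,  0.        ,  1.        ]])}
top orange_lid_grip [(0.8, [221, 466]), (0.72, [300, 179]), (0.67, [281, 259])]
top orange_lid_tongue [(0.95, [310, 262]), (0.72, [212, 489]), (0.59, [331, 181])]
top case_seat [(0.96, [200, 322]), (0.51, [278, 263])]
top blue_lid_grip []
{'mtx': array([[617.4494542 ,   0.        , 321.4759307 ],
       [  0.        , 617.4494542 , 238.40054641],
       [  0.        ,   0.        ,   1.        ]]), 'extrinsics': array([[ 0.05351995,  0.97604086, -0.21090246,  0.22680696],
       [-0.99856402,  0.05280934, -0.0090043 ,  0.21084721],
       [ 0.00234906,  0.21108151,  0.97746564,  1.40593696],
       [ 0.        ,  0.        ,  0.        ,  1.        ]])}
0.5 [ 0.25990266 -0.56838826  0.26068676] [ 9.77098795e-01  2.12786147e-01  9.50924355e-06 -1.32858740e-05] 0.9983514926098034 0.022
```

View pics/side0.png

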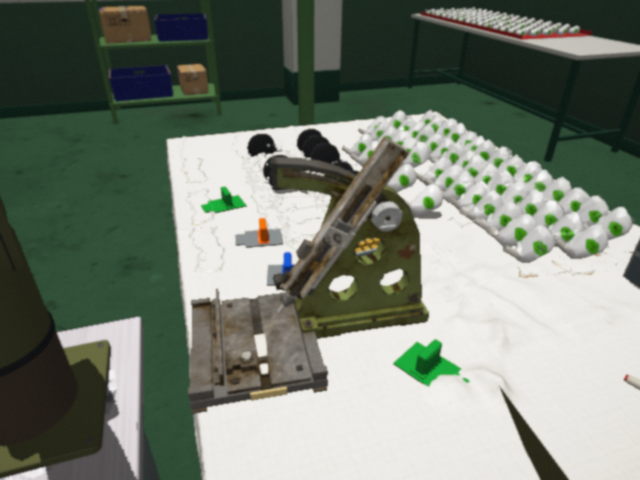

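View pics/top0.png

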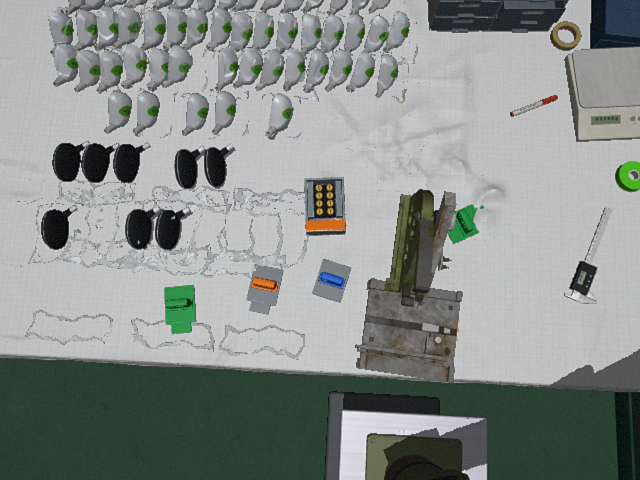

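Top view: case at (325,205) with its lip at row 227. There are three tongue-type lids: green (180,303), green (463,222, by the press) and orange (264,284). Blue lid is at (332,281). The target is the one at (264,284). Next I'll enlarge it and work out positions.

```bash
cat > h.py <<'E'
from plant import *
import numpy as np, cv2
def ray(n,row,col):
    m=camera_model(n);K=m['mtx'];E=np.array(m['extrinsics'])
    d=np.linalg.inv(K)@np.array([col,row,1.]);d=np.array([d[0],-d[1],-d[2]])
    return E[:3,3],E[:3,:3]@d
def at(n,row,col,z):
    o,d=ray(n,row,col);return o+d*(z-o[2])/d[2]
def proj(n,p):
    m=camera_model(n);K=m['mtx'];E=np.array(m['extrinsics'])
    c=E[:3,:3].T@(np.array(p)-E[:3,3]);c=np.array([c[0],-c[1],-c[2]]);u=K@c;return u[:2]/u[2]
E
python3 - <<'E'
from h import *
im=cv2.imread("pics/top0.png")
c=im[165:335,225:375]; cv2.imwrite("pics/crop0.png",cv2.resize(c,None,fx=3.5,fy=3.5,interpolation=cv2.INTER_CUBIC))
im2=cv2.imread("pics/side0.png")[100:420,160:480]
cv2.imwrite("pics/crop0s.png",cv2.resize(im2,(600,600)))
for n,z,(c,r_) in [("orange grip top",.033,(259,281)),("tongue",.0025,(262,310)),("case",.063,(322,200)),("blue",.043,(332,280)),("press base corner",.03,(362,370)),("pb2",.03,(460,380)),("pb3",.03,(370,283)),("arm top",.3,(445,195)),("armtop",.3,(405,195))]:
    print(n,at("top",r_,c,z).round(3))
o=at("side",225,261,.033);print("side orange",o.round(3)); 
# press peak triangulate: side (390,145)~ top (447,193)
o1,d1=ray("side",142,390)
for cc in [(447,193),(430,193),(405,193)]:
    o2,d2=ray("top",cc[1],cc[0])
    A=np.stack([d1,-d2],1);t=np.linalg.lstsq(A,o2-o1,rcond=None)[0];print((o1+d1*t[0]).round(3),(o2+d2*t[1]).round(3))
E
```

```text
orange grip top [0.418 0.358 0.033]
tongue [0.356 0.35  0.002]
case [0.605 0.227 0.063]
blue [0.428 0.195 0.043]
press base corner [0.235 0.12  0.03 ]
pb2 [ 0.226 -0.094  0.03 ]
pb3 [0.427 0.109 0.03 ]
arm top [ 0.56  -0.004  0.3  ]
armtop [0.556 0.07  0.3  ]
side orange [0.415 0.352 0.033]
[0.54  0.005 0.341] [0.551 0.001 0.345]
[0.552 0.029 0.331] [0.553 0.029 0.331]
[0.572 0.066 0.316] [0.557 0.072 0.311]
```

View pics/crop0.png

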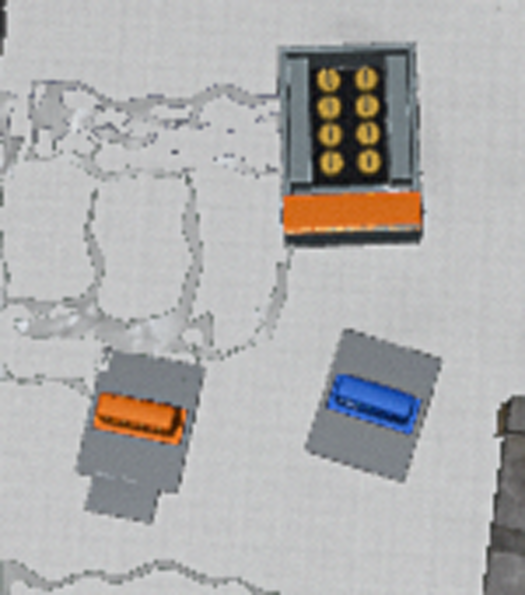

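View pics/crop0s.png

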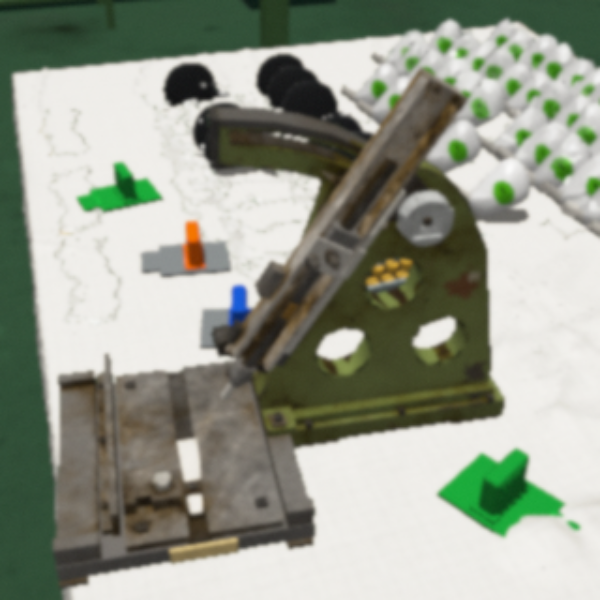

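```bash
python3 - <<'E'
from h import *
from scipy.optimize import least_squares
px=lambda a:[np.array([225+(u+.5)/3.5-.5,165+(v+.5)/3.5-.5]) for u,v in a]
def fit(pts,pix,x0):
    def P(s):
        c,si=np.cos(s[2]),np.sin(s[2]);return [(s[0]+c*p[0]-si*p[1],s[1]+si*p[0]+c*p[1],p[2]) for p in pts]
    f=lambda s:np.concatenate([proj("top",q)-u for q,u in zip(P(s),pix)])
    o=least_squares(f,x0);print(o.x.round(4),"deg",np.degrees(o.x[2]).round(2),"res",o.fun.round(1));return o.x
h=.005
L=[(.0425,.034,h),(.0425,-.034,h),(-.0425,-.034,h),(-.0425,.034,h),(-.0645,.022,h),(-.0645,-.022,h)]
print("lid");lid=fit(L,px([(113,352),(204,366),(177,493),(78,472),(85,510),(153,523)]),[.42,.35,0])
print("case");X0=-.0745;
C=[(.0535,.045,.04),(.0535,-.045,.04),(-.0485,.045,.043),(-.0485,-.045,.043),(-.0745,.045,.043),(-.0745,-.045,.043)]
case=fit(C,px([(279,46),(415,43),(284,196),(421,192),(284,234),(421,230)]),[.6,.22,0])
B=[(.0425,.034,h),(.0425,-.034,h),(-.0425,-.034,h),(-.0425,.034,h)]
print("blue");fit(B,px([(346,330),(441,357),(405,481),(306,452)]),[.43,.2,0])
s=get_state();from scipy.spatial.transform import Rotation as R
print(R.from_quat(s['eef_rot']).as_matrix().round(3))
E
```

```text
lid
[ 0.4142  0.3458 -0.1599] deg -9.16 res [-1.6 -1.6  1.2  0.6  0.5  0.5 -0.4  0.2  0.5 -0.1 -0.1  0.3]
case
[0.6126 0.2213 0.0822] deg 4.71 res [ 0.   0.1  0.1 -0.  -0.4 -0.2  0.  -0.1 -0.1  0.1  0.4  0.1]
blue
[ 0.4325  0.1953 -0.2404] deg -13.77 res [-0.7 -0.4  0.5  0.3  0.3  0.2 -0.1 -0.1]
[[ 0.909  0.416  0.   ]
 [ 0.416 -0.909  0.   ]
 [ 0.    -0.    -1.   ]]
```

```bash
python3 - <<'E'
from h import *
im=cv2.imread("pics/top0.png")
c=im[255:320,235:300]; cv2.imwrite("pics/crop1.png",cv2.resize(c,None,fx=9,fy=9,interpolation=cv2.INTER_CUBIC))
hsv=cv2.cvtColor(im,cv2.COLOR_BGR2HSV)
m=((hsv[...,0]<18)&(hsv[...,1]>150)&(hsv[...,2]>80)).astype(np.uint8);m[:255]=0
ys,xs=np.nonzero(m[:320,240:300]);
print(cv2.minAreaRect(np.stack([xs+240,ys],1).astype(np.float32)))
from scipy.optimize import least_squares
E
```

```text
((264.40386962890625, 283.9807434082031), (25.102861404418945, 10.394153594970703), 11.309932708740234)
```

View pics/crop1.png

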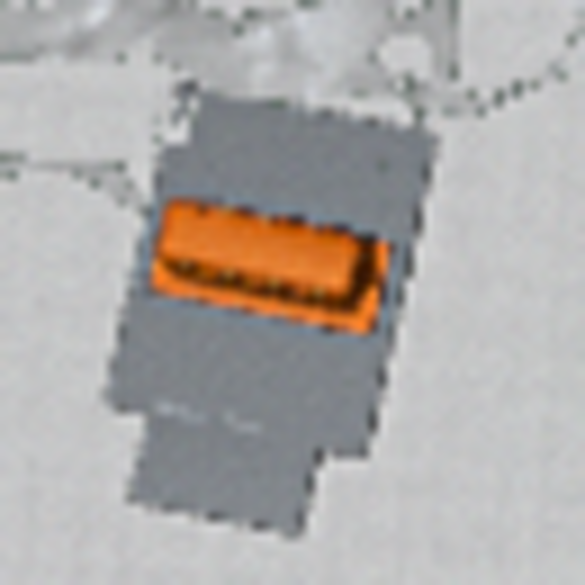

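```bash
python3 - <<'E'
from h import *
from scipy.optimize import least_squares
px=lambda a:[np.array([235+(u+.5)/9-.5,255+(v+.5)/9-.5]) for u,v in a]
def fit(pts,pix,x0):
    def P(s):
        c,si=np.cos(s[2]),np.sin(s[2]);return [(s[0]+c*p[0]-si*p[1],s[1]+si*p[0]+c*p[1],p[2]) for p in pts]
    f=lambda s:np.concatenate([proj("top",q)-u for q,u in zip(P(s),pix)])
    o=least_squares(f,x0);print(o.x.round(4),"deg",np.degrees(o.x[2]).round(2),"res",o.fun.round(1));return o.x,P(o.x)
h=.005
L=[(.0425,-.034,h),(-.0425,-.034,h),(-.0425,.034,h),(-.0645,.022,h),(-.0645,-.022,h),(-.0425,.022,h),(-.0425,-.022,h)]
s,_=fit(L,px([(437,133),(367,458),(108,408),(130,500),(300,535),(145,412),(322,450)]),[.42,.35,0])
im=cv2.resize(cv2.imread("pics/top0.png")[255:320,235:300],None,fx=9,fy=9,interpolation=cv2.INTER_CUBIC)
c,si=np.cos(s[2]),np.sin(s[2])
def dr(pts,z,col):
    q=np.array([(proj("top",(s[0]+c*a-si*b,s[1]+si*a+c*b,z))-[235,255]+.5)*9 for a,b in pts]).astype(np.int32)
    cv2.polylines(im,[q],True,col,1)
dr([(.0425,-.034),(.0425,.034),(-.0425,.034),(-.0425,-.034)],.005,(0,0,255));dr([(.008,-.025),(.008,.025),(-.008,.025),(-.008,-.025)],.043,(255,0,0))
cv2.imwrite("pics/fit1.png",im)
E
```

```text
[ 0.4149  0.3475 -0.1457] deg -8.35 res [ 0.1 -0.1 -0.   0.1 -0.5 -0.3  0.   0.   0.1  0.   0.5  0.3 -0.2 -0.1]
```

View pics/fit1.png

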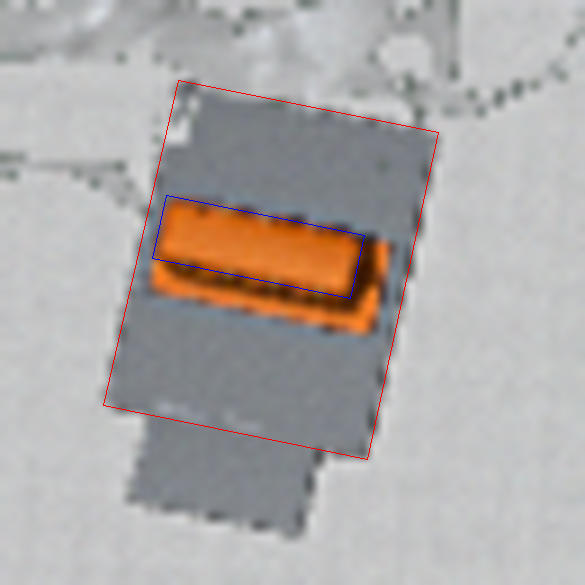

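```bash
cat >> h.py <<'E'
from scipy.spatial.transform import Rotation as R
def heading(s=None):
    M=R.from_quat((s or get_state())['eef_rot']).as_matrix();return np.degrees(np.arctan2(M[1,0],M[0,0]))
def conv(targets):
    s=get_state();M=R.from_quat(s['eef_rot']).as_matrix();h0=heading(s);p=np.array(s['tool_pos'])
    print("t",s['clock'],"pos",p.round(4),"hd",h0.round(2),"tilt",np.degrees(np.arccos(-M[2,2])).round(2),"F",np.round(s['contact_force'],1),"open",round(s['opening']*88.1,1),"q",np.round(s['q'],2))
    for t in targets:
        sh=M.T@(np.array(t[:3])-p)/.75; turn=-np.radians(t[3]-h0)/2
        print(t,"->",sh.round(4),round(turn,4),"rows",round(np.linalg.norm(sh)*.75/.0417,1),round(abs(np.degrees(turn*2))/7.16,1))
E
python3 - <<'E'
from h import *
conv([(.26,-.568,.45,24.6),(.45,0,.45,100)])
E
```

```text
t 0.5 pos [ 0.2599 -0.5684  0.2607] hd 24.57 tilt 0.0 F [ 1.  -0.7 -0.5] open 88.0 q [ 1.18  0.69 -0.19  1.57  0.16  0.9  -0.22]
(0.26, -0.568, 0.45, 24.6) -> [ 0.0003 -0.0004 -0.2524] -0.0002 rows 4.5 0.0
(0.45, 0, 0.45, 100) -> [ 0.5457 -0.5838 -0.2524] -0.6582 rows 15.1 10.5
```

Call:
jog_arm(rows=[[[0, 0, -0.252], 0], [[0, 0, -0.252], 0], [[0, 0, -0.252], 0], [[0, 0, -0.252], 0], [[0, 0, -0.252], 0], [[0.546, -0.584, -0.252], -0.658], [[0.546, -0.584, -0.252], -0.658], [[0.546, -0.584, -0.252], -0.658], [[0.546, -0.584, -0.252], -0.658], [[0.546, -0.584, -0.252], -0.658], [[0.546, -0.584, -0.252], -0.658], [[0.546, -0.584, -0.252], -0.658], [[0.546, -0.584, -0.252], -0.658], [[0.546, -0.584, -0.252], -0.658], [[0.546, -0.584, -0.252], -0.658], [[0.546, -0.584, -0.252], -0.658], [[0.546, -0.584, -0.252], -0.658], [[0.546, -0.584, -0.252], -0.658], [[0.546, -0.584, -0.252], -0.658], [[0.546, -0.584, -0.252], -0.658]], gripper=88)

```text
clock: 2.17
tool_pos: [0.4509, 0.0064, 0.4504]
eef_rot: [0.64, 0.768, 0.002, -0.0]
contact_force: [0.6, 0.1, 0.5]
opening: 0.998
```

```bash
python3 - <<'E'
from h import *
conv([(.415,.3475,.45,171.65),(.415,.3475,.15,171.65)])
E
```

```text
t 2.1667 pos [0.4509 0.0064 0.4504] hd 100.41 tilt 0.23 F [0.6 0.1 0.5] open 87.9 q [ 0.42  0.3  -0.74  1.73  0.21  1.19 -0.19]
(0.415, 0.3475, 0.45, 171.65) -> [0.456  0.0351 0.002 ] -0.6217 rows 8.2 9.9
(0.415, 0.3475, 0.15, 171.65) -> [0.4549 0.034  0.402 ] -0.6217 rows 10.9 9.9
```

Call:
jog_arm(rows=[[[0.456, 0.035, 0], -0.622], [[0.456, 0.035, 0], -0.622], [[0.456, 0.035, 0], -0.622], [[0.456, 0.035, 0], -0.622], [[0.456, 0.035, 0], -0.622], [[0.456, 0.035, 0], -0.622], [[0.456, 0.035, 0], -0.622], [[0.456, 0.035, 0.1], -0.622], [[0.456, 0.035, 0.2], -0.622], [[0.456, 0.035, 0.3], -0.622], [[0.456, 0.035, 0.38], -0.622], [[0.456, 0.035, 0.4], -0.622], [[0.456, 0.035, 0.4], -0.622], [[0.456, 0.035, 0.4], -0.622], [[0.456, 0.035, 0.4], -0.622], [[0.456, 0.035, 0.4], -0.622]])

```text
clock: 3.5
tool_pos: [0.4154, 0.3395, 0.1457]
eef_rot: [0.076, 0.997, -0.003, -0.002]
contact_force: [0.3, 0.1, 0.9]
opening: 0.999
```

```bash
python3 - <<'E'
from h import *
im=snapshot("side");cv2.imwrite("pics/side2.png",cv2.resize(im[60:360,120:440],(800,750))[150:750,:,::-1])
im=snapshot("top");cv2.imwrite("pics/top2.png",im[:,:,::-1])
conv([(.415,.3475,.04,171.65)])
E
```

```text
t 3.6 pos [0.4169 0.3419 0.15  ] hd 171.25 tilt 0.01 F [ 0.6 -0.8  0.9] open 88.3 q [-0.32  0.86 -0.79  1.91  0.88  0.77 -0.2 ]
(0.415, 0.3475, 0.04, 171.65) -> [0.0036 0.007  0.1466] -0.0035 rows 2.6 0.1
```

View pics/side2.png

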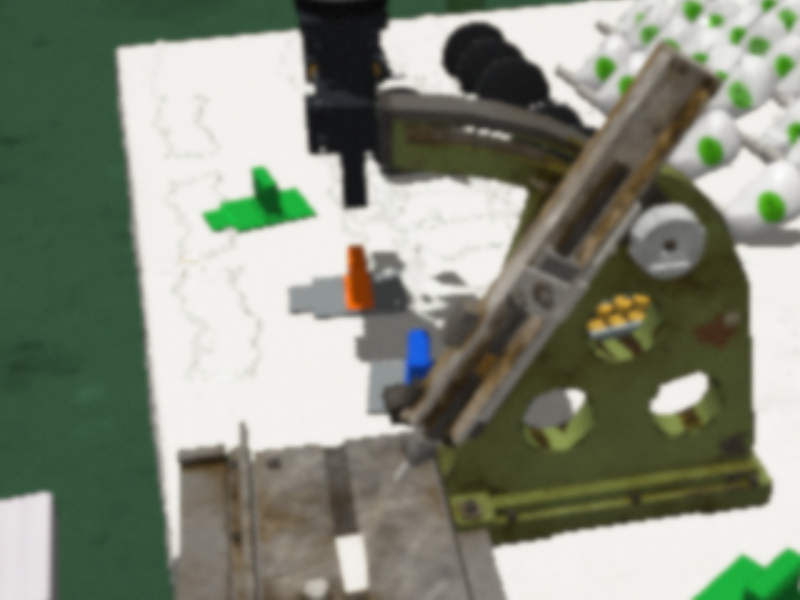

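View pics/top2.png

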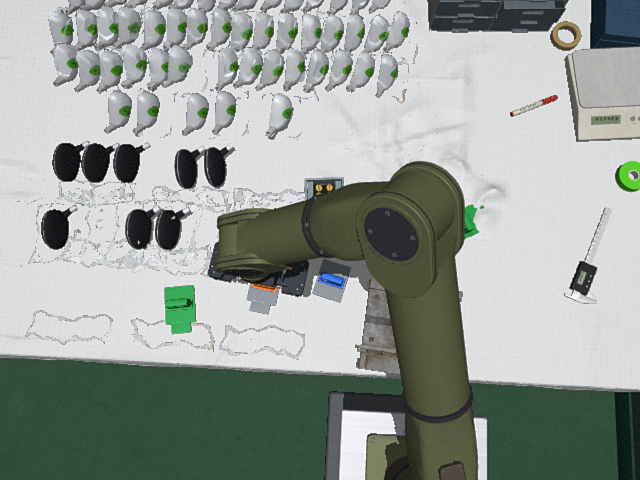

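```bash
python3 - <<'E'
from h import *
im=snapshot("side");cv2.imwrite("pics/side3.png",im[:,:,::-1])
for z in [.3,.4,.5,.6,.7,.8]:
    p=at("top",225,410,z);print(z,p.round(3),proj("side",p).round(0))
E
```

```text
0.3 [0.499 0.06  0.3  ] [347. 159.]
0.4 [0.475 0.073 0.4  ] [330.  89.]
0.5 [0.45  0.087 0.5  ] [309.   8.]
0.6 [0.425 0.101 0.6  ] [285. -88.]
0.7 [0.401 0.114 0.7  ] [ 257. -203.]
0.8 [0.376 0.128 0.8  ] [ 222. -344.]
```

View pics/side3.png

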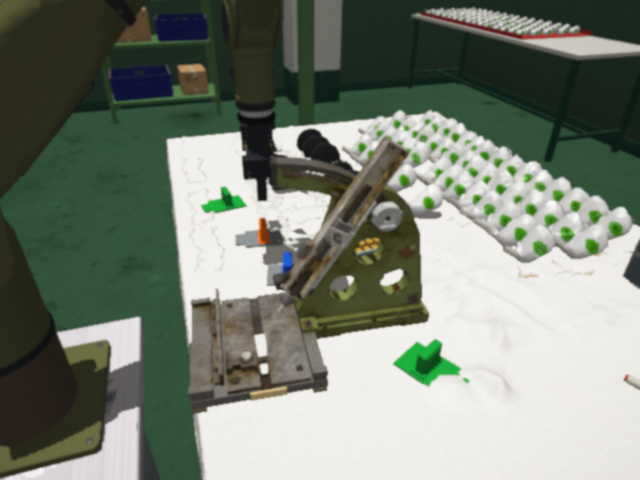

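Call:
jog_arm(rows=[[[0.0035, 0.007, 0.04], -0.0035], [[0.0035, 0.007, 0.08], -0.0035], [[0.0035, 0.007, 0.11], -0.0035], [[0.0035, 0.007, 0.13], -0.0035], [[0.0035, 0.007, 0.1465], -0.0035], [[0.0035, 0.007, 0.1465], -0.0035], [[0.0035, 0.007, 0.1465], -0.0035], [[0.0035, 0.007, 0.1465], -0.0035]])

```text
clock: 4.32
tool_pos: [0.416, 0.3482, 0.0417]
eef_rot: [0.073, 0.997, 0.001, 0.001]
contact_force: [-0.8, 0.1, 0.4]
opening: 0.997
```

```bash
python3 - <<'E'
from h import *
conv([(.415,.3475,.04,171.65)])
E
```

```text
t 4.3167 pos [0.416  0.3482 0.0417] hd 171.61 tilt 0.19 F [-0.8  0.1  0.4] open 87.9 q [-0.42  1.01 -0.63  1.93  1.11  0.59 -0.39]
(0.415, 0.3475, 0.04, 171.65) -> [ 0.0012 -0.0011  0.0022] -0.0003 rows 0.0 0.0
```

Call:
jog_arm(rows=[[[0, 0, 0], 0], [[0, 0, 0], 0], [[0, 0, 0], 0], [[0, 0, 0], 0], [[0, 0, 0], 0], [[0, 0, 0], 0], [[0, 0, 0], 0], [[0, 0, 0], 0], [[0, 0, 0], 0], [[0, 0, 0], 0]], gripper=30, newtons=12)

```text
clock: 5.15
tool_pos: [0.4151, 0.3473, 0.0399]
eef_rot: [0.073, 0.997, 0.0, 0.0]
contact_force: [-0.1, -0.6, 1.8]
opening: 0.564
```

```bash
python3 - <<'E'
from h import *
conv([(.415,.3475,.04,171.65),(.415,.3475,.12,171.65)])
E
```

```text
t 5.15 pos [0.4151 0.3473 0.0399] hd 171.65 tilt 0.02 F [-0.1 -0.6  1.8] open 49.7 q [-0.42  1.02 -0.63  1.94  1.11  0.59 -0.39]
(0.415, 0.3475, 0.04, 171.65) -> [ 0.0001  0.0002 -0.0001] 0.0 rows 0.0 0.0
(0.415, 0.3475, 0.12, 171.65) -> [ 1.000e-04  3.000e-04 -1.068e-01] 0.0 rows 1.9 0.0
```

```bash
python3 - <<'E'
from h import *
conv([(.415,.3475,.13,171.65),(.5963,.2977,.13,94.7)])
E
```

```text
t 5.15 pos [0.4151 0.3473 0.0399] hd 171.65 tilt 0.02 F [-0.1 -0.6  1.8] open 49.7 q [-0.42  1.02 -0.63  1.94  1.11  0.59 -0.39]
(0.415, 0.3475, 0.13, 171.65) -> [ 1.000e-04  3.000e-04 -1.201e-01] 0.0 rows 2.2 0.0
(0.5963, 0.2977, 0.13, 94.7) -> [-0.2487 -0.0303 -0.1201] 0.6716 rows 5.0 10.7
```

Call:
jog_arm(rows=[[[0, 0, -0.03], 0], [[0, 0, -0.07], 0], [[0, 0, -0.12], 0], [[0, 0, -0.12], 0], [[0, 0, -0.12], 0]])

```text
clock: 5.57
tool_pos: [0.4157, 0.3478, 0.1313]
eef_rot: [0.073, 0.997, 0.001, 0.001]
contact_force: [-0.6, -1.3, -1.3]
opening: 0.568
```

```bash
python3 - <<'E'
from h import *
im=snapshot("side");cv2.imwrite("pics/side4.png",cv2.resize(im[150:270,190:350],(800,600),interpolation=cv2.INTER_CUBIC)[:,:,::-1])
conv([(.5963,.2977,.13,94.7)])
E
```

```text
t 5.6167 pos [0.4153 0.3468 0.1299] hd 171.62 tilt 0.05 F [ 0.2 -1.1 -1.5] open 50.0 q [-0.35  0.88 -0.76  1.91  0.91  0.73 -0.23]
(0.5963, 0.2977, 0.13, 94.7) -> [-0.2483 -0.0296  0.    ] 0.6713 rows 4.5 10.7
```

View pics/side4.png

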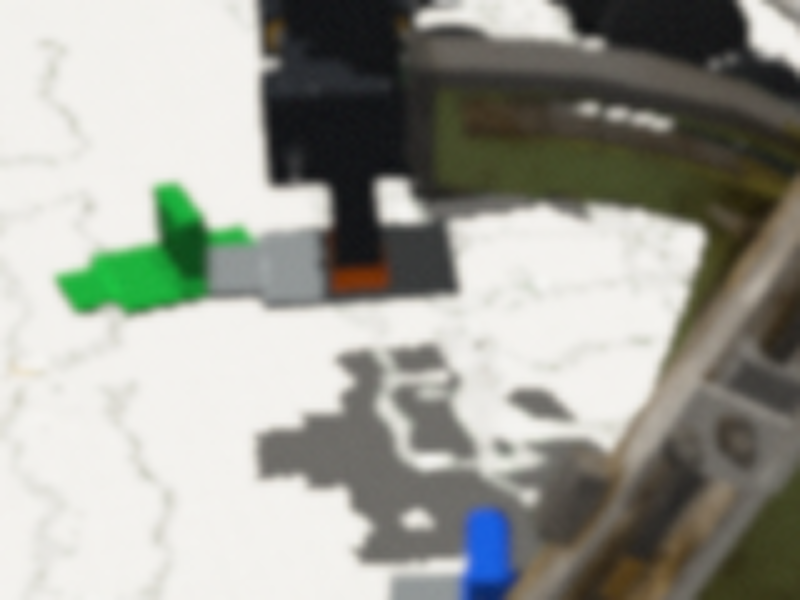

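The lid is held flat, grip at about (355,275) in the crop, tongue to the left (robot side). The tool cannot tilt, so I'll tilt the lid by pivoting it in the light grip against the case's fixed left wall, then hook it.

Call:
jog_arm(rows=[[[-0.248, -0.03, 0], 0.671], [[-0.248, -0.03, 0], 0.671], [[-0.248, -0.03, 0], 0.671], [[-0.248, -0.03, 0], 0.671], [[-0.248, -0.03, 0], 0.671], [[-0.248, -0.03, 0], 0.671], [[-0.248, -0.03, 0], 0.671], [[-0.248, -0.03, 0], 0.671], [[-0.248, -0.03, 0], 0.671], [[-0.248, -0.03, 0], 0.671], [[-0.248, -0.03, 0], 0.671], [[-0.248, -0.03, 0], 0.671], [[-0.248, -0.03, 0], 0.671], [[-0.248, -0.03, 0], 0.671], [[-0.248, -0.03, 0], 0.671]])

```text
clock: 6.87
tool_pos: [0.5955, 0.2975, 0.1291]
eef_rot: [0.677, 0.736, -0.001, -0.0]
contact_force: [-0.1, 0.4, -1.8]
opening: 0.571
```

```bash
python3 - <<'E'
from h import *
im=snapshot("top");cv2.imwrite("pics/top5.png",im[:,:,::-1])
im=snapshot("side");cv2.imwrite("pics/side5.png",im[:,:,::-1])
conv([(.5963,.2977,.085,94.7),(.5963,.2977,.080,94.7),(.5963,.2977,.0713,94.7)])
E
```

```text
t 6.9667 pos [0.5957 0.2977 0.1295] hd 94.8 tilt 0.03 F [-1.  -0.5 -1.7] open 49.8 q [-0.29  0.94 -0.49  1.52  0.54  0.82 -0.9 ]
(0.5963, 0.2977, 0.085, 94.7) -> [-0.      0.0008  0.0593] 0.0009 rows 1.1 0.0
(0.5963, 0.2977, 0.08, 94.7) -> [-0.      0.0008  0.066 ] 0.0009 rows 1.2 0.0
(0.5963, 0.2977, 0.0713, 94.7) -> [-0.      0.0008  0.0776] 0.0009 rows 1.4 0.0
```

View pics/top5.png

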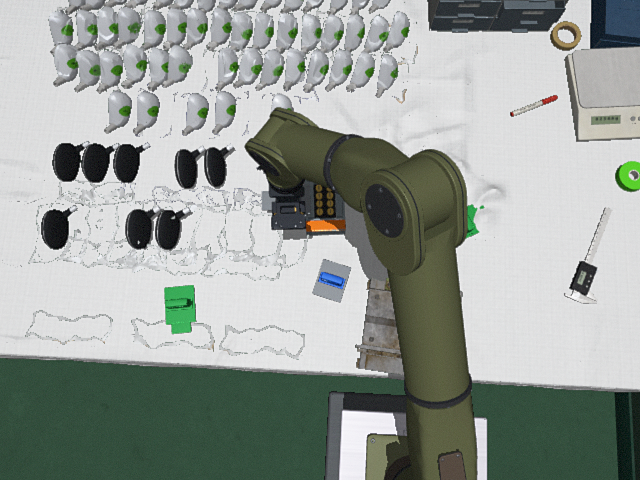

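View pics/side5.png

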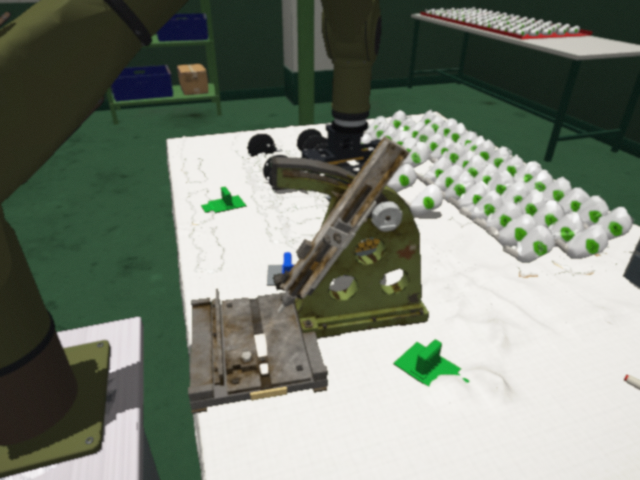

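Call:
jog_arm(rows=[[[0, 0.001, 0.03], 0], [[0, 0.001, 0.059], 0], [[0, 0.001, 0.059], 0], [[0, 0.001, 0.059], 0]])

```text
clock: 7.3
tool_pos: [0.5958, 0.2973, 0.0847]
eef_rot: [0.677, 0.736, -0.001, -0.0]
contact_force: [-0.5, -0.2, -0.3]
opening: 0.565
```

Call:
jog_arm(rows=[[[0, 0, 0], 0], [[0, 0, 0], 0], [[0, 0, 0.004], 0], [[0, 0, 0.006], 0], [[0, 0, 0.008], 0], [[0, 0, 0.01], 0]], newtons=6)

```text
clock: 7.8
tool_pos: [0.5967, 0.2986, 0.0785]
eef_rot: [0.677, 0.736, 0.001, -0.0]
contact_force: [-0.9, 1.5, 1.4]
opening: 0.566
```

```bash
python3 - <<'E'
from h import *
conv([(.5963,.2977,.0713,94.7)])
E
```

```text
t 7.8 pos [0.5967 0.2986 0.0785] hd 94.76 tilt 0.08 F [-0.9  1.5  1.4] open 49.8 q [-0.3   1.01 -0.45  1.54  0.58  0.73 -0.93]
(0.5963, 0.2977, 0.0713, 94.7) -> [-0.0012 -0.0006  0.0096] 0.0005 rows 0.2 0.0
```

Call:
jog_arm(rows=[[[0, 0, 0.002], 0], [[0, 0, 0.004], 0], [[0, 0, 0.006], 0], [[0, 0, 0.008], 0], [[0, 0, 0.009], 0], [[0, 0, 0.01], 0], [[0, 0, 0.01], 0]])

```text
clock: 8.38
tool_pos: [0.5966, 0.2984, 0.0706]
eef_rot: [0.677, 0.736, 0.0, -0.0]
contact_force: [0.2, 3.6, 1.8]
opening: 0.567
```

```bash
python3 - <<'E'
from h import *
im=snapshot("top");cv2.imwrite("pics/top6.png",cv2.resize(im[140:260,220:380],(800,600),interpolation=cv2.INTER_CUBIC)[:,:,::-1])
conv([(.5963,.2977,.0713,94.7)])
E
```

```text
t 8.4333 pos [0.5966 0.2982 0.0706] hd 94.77 tilt 0.03 F [-0.3  2.6  1.7] open 49.9 q [-0.3   1.02 -0.45  1.54  0.59  0.72 -0.93]
(0.5963, 0.2977, 0.0713, 94.7) -> [-0.0007 -0.0004 -0.0009] 0.0006 rows 0.0 0.0
```

View pics/top6.png

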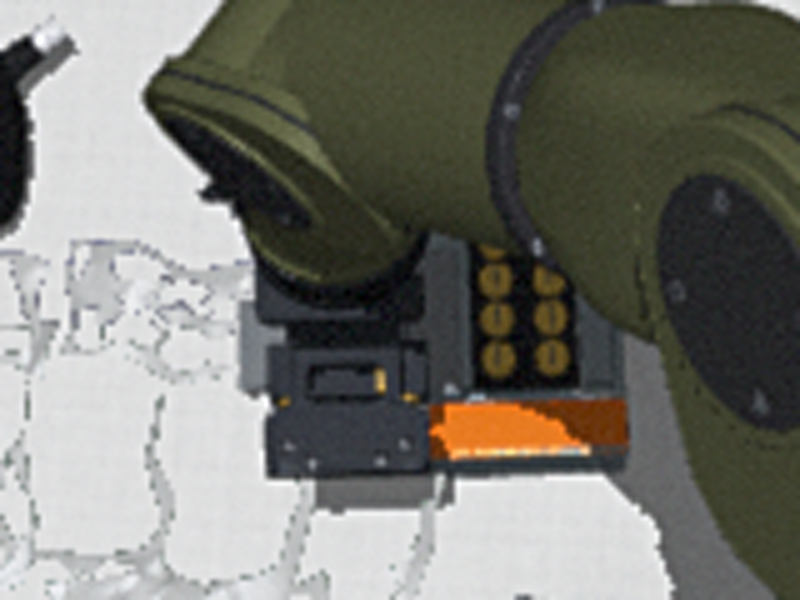

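Call:
jog_arm(rows=[[[0, 0, 0], 0], [[0, 0, 0], 0], [[0, 0, 0], 0], [[0, 0, -0.04], 0], [[0, 0, -0.08], 0], [[0, 0, -0.12], 0], [[0, 0, -0.12], 0]], newtons=25)

```text
clock: 9.02
tool_pos: [0.5992, 0.2981, 0.1658]
eef_rot: [0.678, 0.735, 0.003, 0.002]
contact_force: [0.7, 0.3, -0.6]
opening: 0.568
```

```bash
python3 - <<'E'
from h import *
conv([(.44,.34,.16,184.7)])
E
```

```text
t 9.0167 pos [0.5992 0.2981 0.1658] hd 94.65 tilt 0.42 F [ 0.7  0.3 -0.6] open 50.0 q [-0.27  0.9  -0.51  1.5   0.52  0.88 -0.88]
(0.44, 0.34, 0.16, 184.7) -> [ 0.0729 -0.207   0.0063] -0.7858 rows 3.9 12.6
```

Call:
jog_arm(rows=[[[0.073, -0.207, 0], -0.785], [[0.073, -0.207, 0], -0.785], [[0.073, -0.207, 0], -0.785], [[0.073, -0.207, 0], -0.785], [[0.073, -0.207, 0], -0.785], [[0.073, -0.207, 0], -0.785], [[0.073, -0.207, 0], -0.785], [[0.073, -0.207, 0], -0.785], [[0.073, -0.207, 0], -0.785], [[0.073, -0.207, 0], -0.785], [[0.073, -0.207, 0], -0.785], [[0.073, -0.207, 0], -0.785], [[0.073, -0.207, 0], -0.785], [[0.073, -0.207, 0], -0.785], [[0.073, -0.207, 0], -0.785], [[0.073, -0.207, 0], -0.785]])

```text
clock: 10.35
tool_pos: [0.4374, 0.3386, 0.1599]
eef_rot: [-0.04, 0.999, -0.001, -0.0]
contact_force: [-0.3, -0.8, -1.1]
opening: 0.569
```

```bash
python3 - <<'E'
from h import *
im=snapshot("side");cv2.imwrite("pics/side7.png",cv2.resize(im[130:250,190:350],(800,600),interpolation=cv2.INTER_CUBIC)[:,:,::-1])
print(mark_of("orange_lid_tongue","side"),mark_of("orange_lid_grip","side"))
conv([])
E
```

```text
[{'pixel': [208.9, 202.3], 'p': 0.97}, {'pixel': [199.7, 247.7], 'p': 0.71}, {'pixel': [388.8, 462.4], 'p': 0.69}] [{'pixel': [178.0, 268.9], 'p': 0.96}, {'pixel': [195.0, 227.6], 'p': 0.85}, {'pixel': [351.1, 429.0], 'p': 0.71}]
t 10.5 pos [0.4373 0.3394 0.1605] hd -175.35 tilt 0.05 F [ 0.8 -0.1  0.1] open 50.1 q [-0.26  0.88 -0.86  1.85  0.89  0.85  0.07]
```

View pics/side7.png

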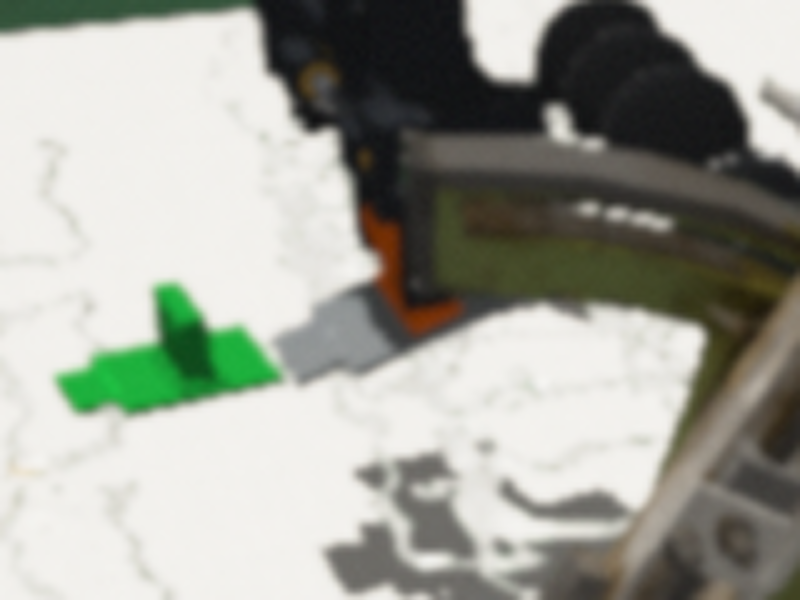

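```bash
python3 - <<'E'
from h import *
from scipy.optimize import least_squares
yaw=np.radians(4.65)
def P(s,p):
    th,x,y,z=s; c,si=np.cos(th),np.sin(th)
    a=p[0]*c-p[2]*si; b=p[0]*si+p[2]*c   # +x edge up
    cy,sy=np.cos(yaw),np.sin(yaw)
    return np.array([x+cy*a-sy*p[1], y+sy*a+cy*p[1], z+b])
pts=[(-.0645,-.022,-.033),(-.0645,.022,-.030),(-.0425,-.034,-.033),(-.0425,.034,-.028),(-.0425,-.022,-.033),(-.0425,.022,-.028)]
pix=[(298,383),(275,346),(352,376),(325,305),(340,369),(322,325)]
pix=[np.array([190+u/5-.4,130+v/5-.4]) for u,v in pix]
pr=np.array([.4373,.3394,.1535])
f=lambda s:np.concatenate([np.concatenate([proj("side",P(s,p))-u for p,u in zip(pts,pix)]),(s[1:]-pr)/.002*np.array([.5,.5,.5])])
o=least_squares(f,[.3,*pr]);print(np.degrees(o.x[0]),o.x[1:],o.fun.round(1))
print("tip",P(o.x,(-.0645,0,-.0305)),"edge",P(o.x,(.0425,0,-.033)))
E
```

```text
15.120157923609183 [0.43912355 0.33912622 0.15123385] [ 0.8  1.5 -0.5 -1.3  1.2  1.2 -3.  -0.1  2.   0.1 -0.9 -1.8  0.5 -0.1
 -0.6]
tip [0.38499099 0.33472327 0.10496528] edge [0.48859671 0.34315019 0.13046215]
```

Crop shows the lid tilted, tongue tip (285,365) low and about 15–18° of pitch. Moving above the case now.

```bash
cat >> h.py <<'E'
def cw(x,z,hd=-175.3,y=0):
    a=np.radians(4.71);return (.6126+x*np.cos(a)-y*np.sin(a),.2213+x*np.sin(a)+y*np.cos(a),z,hd)
E
python3 - <<'E'
from h import *
conv([cw(.0127,.16),cw(.0127,.13)])
E
```

```text
t 10.5 pos [0.4373 0.3394 0.1605] hd -175.35 tilt 0.05 F [ 0.8 -0.1  0.1] open 50.1 q [-0.26  0.88 -0.86  1.85  0.89  0.85  0.07]
(np.float64(0.62525711299752), np.float64(0.2223428281584295), 0.16, -175.3) -> [-0.2371 -0.1758  0.0008] -0.0004 rows 5.3 0.0
(np.float64(0.62525711299752), np.float64(0.2223428281584295), 0.13, -175.3) -> [-0.2371 -0.1758  0.0408] -0.0004 rows 5.4 0.0
```

Call:
jog_arm(rows=[[[-0.237, -0.176, 0], 0], [[-0.237, -0.176, 0], 0], [[-0.237, -0.176, 0], 0], [[-0.237, -0.176, 0], 0], [[-0.237, -0.176, 0], 0], [[-0.237, -0.176, 0], 0], [[-0.237, -0.176, 0.02], 0], [[-0.237, -0.176, 0.04], 0], [[-0.237, -0.176, 0.04], 0], [[-0.237, -0.176, 0.04], 0]])

```text
clock: 11.33
tool_pos: [0.6226, 0.2238, 0.129]
eef_rot: [-0.043, 0.999, -0.0, -0.002]
contact_force: [-0.0, 0.8, -1.6]
opening: 0.562
```

```bash
python3 - <<'E'
from h import *
im=snapshot("top");cv2.imwrite("pics/top8.png",cv2.resize(im[140:260,240:400],(800,600),interpolation=cv2.INTER_CUBIC)[:,:,::-1])
im=snapshot("side");cv2.imwrite("pics/side8.png",im[:,:,::-1])
conv([cw(.0127,.0845),cw(-.0063,.0845)])
E
```

```text
t 11.4333 pos [0.624  0.2244 0.1308] hd -175.11 tilt 0.05 F [ 0.1 -0.1 -1.1] open 49.8 q [ 0.    1.03 -0.87  1.52  0.88  1.01  0.55]
(np.float64(0.62525711299752), np.float64(0.2223428281584295), 0.0845, -175.3) -> [-0.0015 -0.0029  0.0617] 0.0016 rows 1.1 0.0
(np.float64(0.6063212746547736), np.float64(0.22078269154345623), 0.0845, -175.3) -> [ 0.0239 -0.0028  0.0617] 0.0016 rows 1.2 0.0
```

View pics/top8.png

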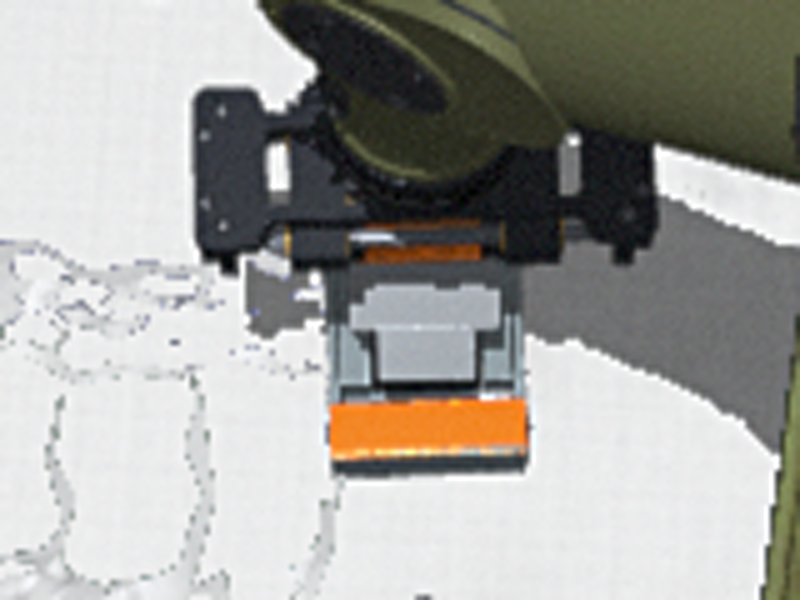

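View pics/side8.png

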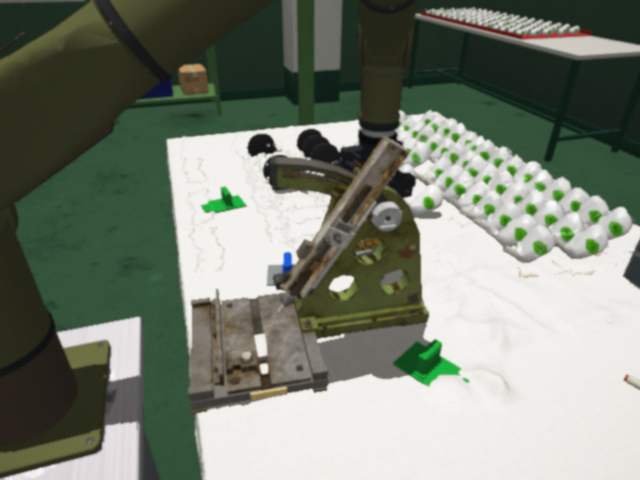

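```bash
python3 - <<'E'
from h import *
from scipy.optimize import least_squares
yaw=np.radians(4.89)
def P(s,p):
    th,x,y,z=s; c,si=np.cos(th),np.sin(th)
    a=p[0]*c-p[2]*si; b=p[0]*si+p[2]*c
    cy,sy=np.cos(yaw),np.sin(yaw)
    return np.array([x+cy*a-sy*p[1], y+sy*a+cy*p[1], z+b])
pts=[(-.0645,.022,-.028),(-.0645,-.022,-.028),(-.0425,.034,-.028),(-.0425,-.034,-.028)]
pix=[np.array([240+u/5-.4,140+v/5-.4]) for u,v in [(377,381),(476,381),(350,325),(500,328)]]
for th in [14,16,18,20,22]:
    t=np.radians(th); s0=[t,.624+.004*np.sin(t),.2244,.1308-.003-.004*np.cos(t)]
    print(th,[(proj("top",P(s0,p))-u).round(1) for p,u in zip(pts,pix)], "grip top -x edge",[(( proj("top",P(s0,q))-[240,140]+.4)*5).round(0) for q in [(-.008,.025,.01),(-.008,.025,-.028)]])
E
```

```text
14 [array([-0.5, -2. ]), array([-0.5, -2.6]), array([-0.9, -0.6]), array([-0.2, -2.1])] grip top -x edge [array([363., 239.]), array([364., 243.])]
16 [array([-0.6, -2.5]), array([-0.5, -3.1]), array([-0.9, -1.1]), array([-0.2, -2.6])] grip top -x edge [array([363., 239.]), array([364., 241.])]
18 [array([-0.6, -3.1]), array([-0.6, -3.7]), array([-0.9, -1.6]), array([-0.2, -3.1])] grip top -x edge [array([363., 240.]), array([363., 238.])]
20 [array([-0.6, -3.7]), array([-0.6, -4.3]), array([-0.9, -2.2]), array([-0.3, -3.7])] grip top -x edge [array([363., 240.]), array([363., 236.])]
22 [array([-0.6, -4.3]), array([-0.7, -4.9]), array([-0.9, -2.7]), array([-0.3, -4.2])] grip top -x edge [array([363., 241.]), array([363., 233.])]
```

```bash
python3 - <<'E'
from h import *
from scipy.optimize import least_squares
def P(th,dx,dz,tcp,yaw,p,dy=0):
    c,si=np.cos(th),np.sin(th)
    a=p[0]*c-p[2]*si+dx; b=p[0]*si+p[2]*c+dz; q=p[1]+dy
    cy,sy=np.cos(yaw),np.sin(yaw)
    return np.array([tcp[0]+cy*a-sy*q, tcp[1]+sy*a+cy*q, tcp[2]+b])
A=[(-.0645,.022,-.028),(-.0645,-.022,-.028),(-.0425,.034,-.028),(-.0425,-.034,-.028),(-.008,.025,-.028),(-.008,-.025,-.028)]
Ap=[np.array([240+u/5-.4,140+v/5-.4]) for u,v in [(377,381),(476,381),(350,325),(500,328),(365,262),(480,262)]]
B=[(-.0645,-.022,-.033),(-.0645,.022,-.030),(-.0425,-.034,-.033),(-.0425,.034,-.028),(-.0425,-.022,-.033),(-.0425,.022,-.028)]
Bp=[np.array([190+u/5-.4,130+v/5-.4]) for u,v in [(298,383),(275,346),(352,376),(325,305),(340,369),(322,325)]]
t1=(.624,.2244,.1308);t2=(.4373,.3394,.1605)
def f(s,top=True,side=True):
    o=[]
    if top:o+=[proj("top",P(s[0],s[1],s[2],t1,np.radians(4.89),p,s[3]))-u for p,u in zip(A,Ap)]
    if side:o+=[proj("side",P(s[0],s[1],s[2],t2,np.radians(4.65),p,s[3]))-u for p,u in zip(B,Bp)]
    return np.concatenate(o)
for k in [(1,1),(0,1),(1,0)]:
    o=least_squares(lambda s:np.r_[f(s,*k),(s[1:]-[0.001,-.007,0])/.01,],[.28,0,-.007,0]);print(k,np.degrees(o.x[0]).round(1),o.x[1:].round(4),f(o.x,*k).round(1))
E
```

```text
(1, 1) 13.3 [-0.     -0.011  -0.0013] [ 0.  -1.   0.1 -1.6 -0.3  0.4  0.4 -1.1  0.3 -2.6 -0.2 -3.3 -0.7  2.
 -1.8 -0.8 -0.1  2.  -4.2  0.5  0.6  0.8 -2.1 -1.2]
(0, 1) 11.9 [ 0.005  -0.0134  0.0029] [ 0.6  1.2 -0.5 -1.5  1.2  1.4 -2.8  0.1  2.   0.3 -0.7 -1.6]
(1, 0) -8.3 [ 0.0031 -0.0079 -0.0008] [-0.2 -0.3  0.2 -0.9 -0.6  1.8  0.5  0.3  0.1 -0.1 -0.2 -0.8]
```

```bash
python3 - <<'E'
from h import *
a=np.radians(4.71)
for u,v in [(377,381),(476,381),(350,326),(500,328)]:
  for z in (.070,.076,.082,.088):
    p=at("top",140+v/5-.4,240+u/5-.4,z)-np.array([.6126,.2213,0]); print((u,v),z,"case x,y mm",((p[0]*np.cos(a)+p[1]*np.sin(a))*1e3).round(1),((-p[0]*np.sin(a)+p[1]*np.cos(a))*1e3).round(1))
E
```

```text
(377, 381) 0.07 case x,y mm -45.1 22.8
(377, 381) 0.076 case x,y mm -46.6 22.8
(377, 381) 0.082 case x,y mm -48.1 22.8
(377, 381) 0.088 case x,y mm -49.7 22.8
(476, 381) 0.07 case x,y mm -46.3 -21.3
(476, 381) 0.076 case x,y mm -47.9 -21.1
(476, 381) 0.082 case x,y mm -49.4 -21.0
(476, 381) 0.088 case x,y mm -50.9 -20.8
(350, 326) 0.07 case x,y mm -19.4 34.2
(350, 326) 0.076 case x,y mm -21.0 34.2
(350, 326) 0.082 case x,y mm -22.6 34.1
(350, 326) 0.088 case x,y mm -24.3 34.1
(500, 328) 0.07 case x,y mm -22.2 -32.9
(500, 328) 0.076 case x,y mm -23.8 -32.7
(500, 328) 0.082 case x,y mm -25.4 -32.4
(500, 328) 0.088 case x,y mm -27.1 -32.2
```

```bash
python3 - <<'E'
from h import *
conv([cw(.016,.13),cw(.016,.084)])
E
```

```text
t 11.4333 pos [0.624  0.2244 0.1308] hd -175.11 tilt 0.05 F [ 0.1 -0.1 -1.1] open 49.8 q [ 0.    1.03 -0.87  1.52  0.88  1.01  0.55]
(np.float64(0.6285459691307337), np.float64(0.22261379925471436), 0.13, -175.3) -> [-0.0058 -0.0028  0.0011] 0.0016 rows 0.1 0.0
(np.float64(0.6285459691307337), np.float64(0.22261379925471436), 0.084, -175.3) -> [-0.0059 -0.0029  0.0624] 0.0016 rows 1.1 0.0
```

Call:
jog_arm(rows=[[[-0.006, -0.002, 0], 0.0015], [[-0.006, -0.002, 0.01], 0.0015], [[-0.006, -0.002, 0.025], 0.0015], [[-0.006, -0.002, 0.04], 0.0015], [[-0.006, -0.002, 0.05], 0.0015], [[-0.006, -0.002, 0.057], 0.0015], [[-0.006, -0.002, 0.062], 0.0015], [[-0.006, -0.002, 0.062], 0.0015], [[-0.006, -0.002, 0.062], 0.0015]])

```text
clock: 12.18
tool_pos: [0.6299, 0.2217, 0.084]
eef_rot: [-0.04, 0.999, 0.0, -0.0]
contact_force: [0.3, 0.4, -0.7]
opening: 0.567
```

```bash
python3 - <<'E'
from h import *
im=snapshot("top");cv2.imwrite("pics/top9.png",cv2.resize(im[170:245,280:380],(800,600),interpolation=cv2.INTER_CUBIC)[:,:,::-1])
conv([cw(-.003,.084),cw(0,.08)])
E
```

```text
t 12.2333 pos [0.6301 0.2218 0.0844] hd -175.46 tilt 0.04 F [-0.6  0.2 -0.8] open 50.0 q [-0.01  1.09 -0.83  1.52  0.93  0.95  0.52]
(np.float64(0.6096101307879874), np.float64(0.22105366263974105), 0.084, -175.3) -> [0.0273 0.0011 0.0005] -0.0014 rows 0.5 0.0
(np.float64(0.6126), np.float64(0.2213), 0.08, -175.3) -> [0.0233 0.0012 0.0058] -0.0014 rows 0.4 0.0
```

View pics/top9.png

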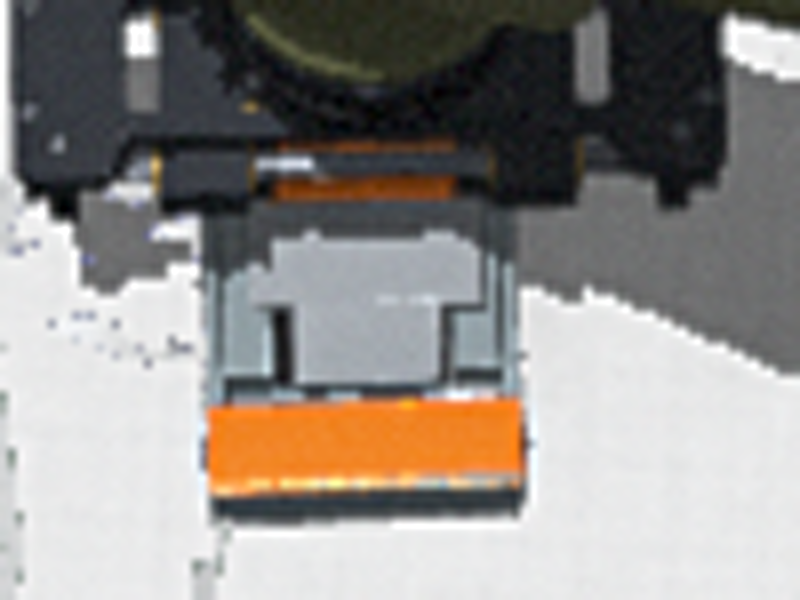

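```bash
python3 - <<'E'
from h import *
a=np.radians(4.71)
for u,v in [(293,383),(441,381)]:
  for z in (.030,.035,.04):
    p=at("top",170+(v+.5)/8-.5,280+(u+.5)/8-.5,z)-np.array([.6126,.2213,0]); print((u,v),z,((p[0]*np.cos(a)+p[1]*np.sin(a))*1e3).round(1),((-p[0]*np.sin(a)+p[1]*np.cos(a))*1e3).round(1))
for v,u in [(404,210),(400,520)]:
    p=at("top",170+(v+.5)/8-.5,280+(u+.5)/8-.5,.043)-np.array([.6126,.2213,0]); print("lip",((p[0]*np.cos(a)+p[1]*np.sin(a))*1e3).round(1),((-p[0]*np.sin(a)+p[1]*np.cos(a))*1e3).round(1))
s=get_state()['tool_pos'];p=s-np.array([.6126,.2213,0]);print("tcp",(p[0]*np.cos(a)+p[1]*np.sin(a)),(-p[0]*np.sin(a)+p[1]*np.cos(a)))
E
```

```text
(293, 383) 0.03 -38.9 20.2
(293, 383) 0.035 -40.1 20.2
(293, 383) 0.04 -41.4 20.3
(441, 381) 0.03 -39.5 -22.2
(441, 381) 0.035 -40.7 -22.1
(441, 381) 0.04 -42.0 -21.9
lip -47.6 44.0
lip -48.9 -44.1
tcp 0.017437470515860955 -0.0009209872524567326
```

Call:
jog_arm(rows=[[[0, 0.001, 0.002], 0], [[0.006, 0.001, 0.002], 0], [[0.012, 0.001, 0.002], 0], [[0.018, 0.001, 0.002], 0], [[0.022, 0.001, 0.002], 0], [[0.026, 0.001, 0.002], 0], [[0.026, 0.001, 0.002], 0], [[0.026, 0.001, 0.002], 0], [[0.026, 0.001, 0.002], 0]])

```text
clock: 12.98
tool_pos: [0.6106, 0.2207, 0.0826]
eef_rot: [-0.04, 0.999, 0.0, 0.0]
contact_force: [-0.2, -0.0, -1.5]
opening: 0.562
```

```bash
python3 - <<'E'
from h import *
im=snapshot("top");cv2.imwrite("pics/top10.png",cv2.resize(im[170:245,280:380],(800,600),interpolation=cv2.INTER_CUBIC)[:,:,::-1])
conv([cw(-.003,.084),cw(0,.08)])
E
```

```text
t 13.0333 pos [0.6107 0.2207 0.0826] hd -175.48 tilt 0.02 F [-0.2 -0.9 -2.2] open 49.9 q [-0.01  1.08 -0.82  1.59  0.95  0.92  0.47]
(np.float64(0.6096101307879874), np.float64(0.22105366263974105), 0.084, -175.3) -> [ 0.0014  0.0006 -0.0019] -0.0016 rows 0.0 0.0
(np.float64(0.6126), np.float64(0.2213), 0.08, -175.3) -> [-0.0026  0.0006  0.0035] -0.0016 rows 0.1 0.0
```

View pics/top10.png

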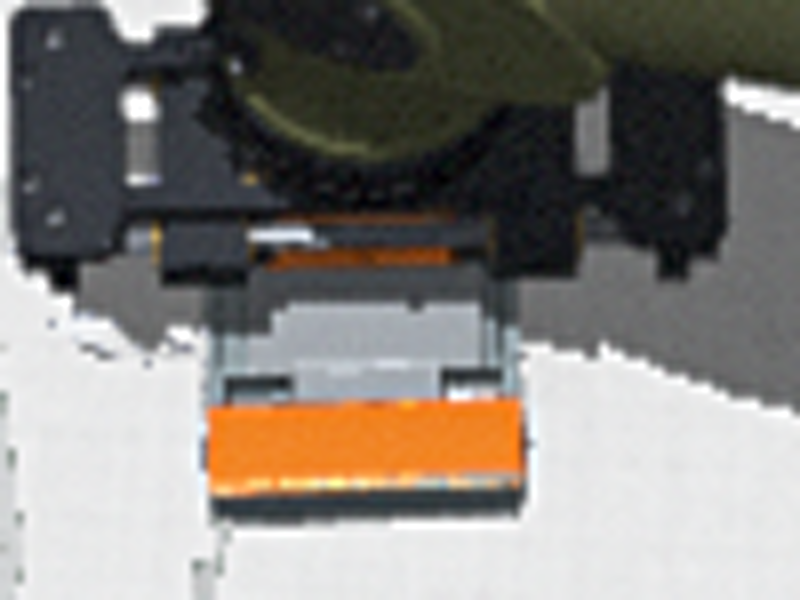

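Call:
jog_arm(rows=[[[0, 0, 0], 0], [[0, 0, 0], 0], [[-0.001, 0, 0.002], 0], [[-0.001, 0, 0.004], 0], [[-0.002, 0, 0.006], 0], [[-0.002, 0, 0.008], 0], [[-0.003, 0, 0.01], 0], [[-0.003, 0, 0.01], 0]], newtons=6)

```text
clock: 13.7
tool_pos: [0.6129, 0.221, 0.075]
eef_rot: [-0.039, 0.999, 0.0, 0.0]
contact_force: [0.8, -0.9, 0.5]
opening: 0.563
```

```bash
python3 - <<'E'
from h import *
im=snapshot("top");cv2.imwrite("pics/top11.png",cv2.resize(im[170:245,280:380],(800,600),interpolation=cv2.INTER_CUBIC)[:,:,::-1])
conv([cw(0,.07)])
E
```

```text
t 13.75 pos [0.6127 0.221  0.075 ] hd -175.47 tilt 0.0 F [-0.1  0.8  0.2] open 49.6 q [-0.01  1.09 -0.82  1.58  0.96  0.91  0.47]
(np.float64(0.6126), np.float64(0.2213), 0.07, -175.3) -> [0.0001 0.0004 0.0066] -0.0015 rows 0.1 0.0
```

View pics/top11.png

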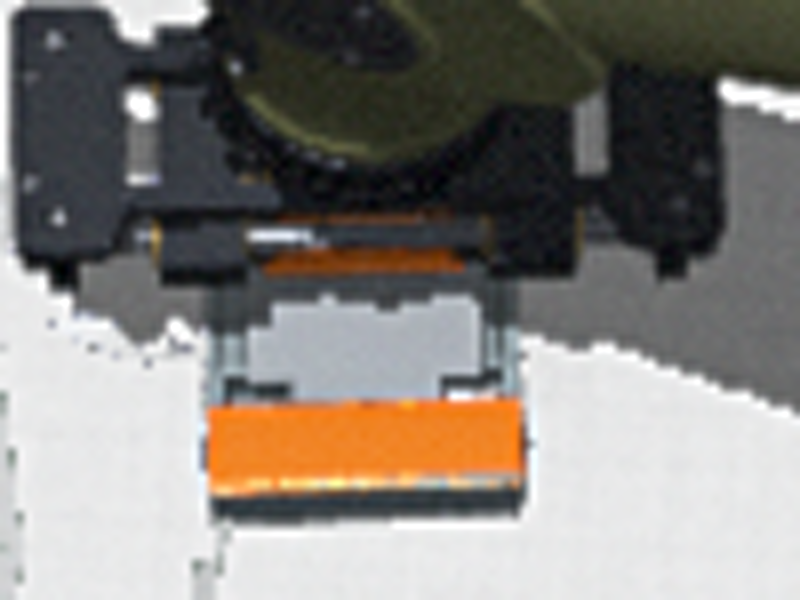

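Call:
jog_arm(rows=[[[0, 0, 0.002], 0], [[0, 0, 0.004], 0], [[0, 0, 0.006], 0], [[0, 0, 0.007], 0], [[0, 0, 0.0075], 0], [[0, 0, 0.0075], 0], [[0, 0, 0.0075], 0]])

```text
clock: 14.33
tool_pos: [0.6126, 0.221, 0.0694]
eef_rot: [-0.04, 0.999, -0.0, -0.0]
contact_force: [0.2, 0.6, 1.6]
opening: 0.569
```

```bash
python3 - <<'E'
from h import *
im=snapshot("top");cv2.imwrite("pics/top12.png",cv2.resize(im[170:245,280:380],(800,600),interpolation=cv2.INTER_CUBIC)[:,:,::-1])
conv([cw(0,.07)])
E
```

```text
t 14.3833 pos [0.6126 0.2209 0.0694] hd -175.46 tilt 0.01 F [0.5 0.4 0.8] open 49.8 q [-0.01  1.1  -0.81  1.58  0.96  0.91  0.46]
(np.float64(0.6126), np.float64(0.2213), 0.07, -175.3) -> [-0.0001  0.0005 -0.0008] -0.0014 rows 0.0 0.0
```

View pics/top12.png

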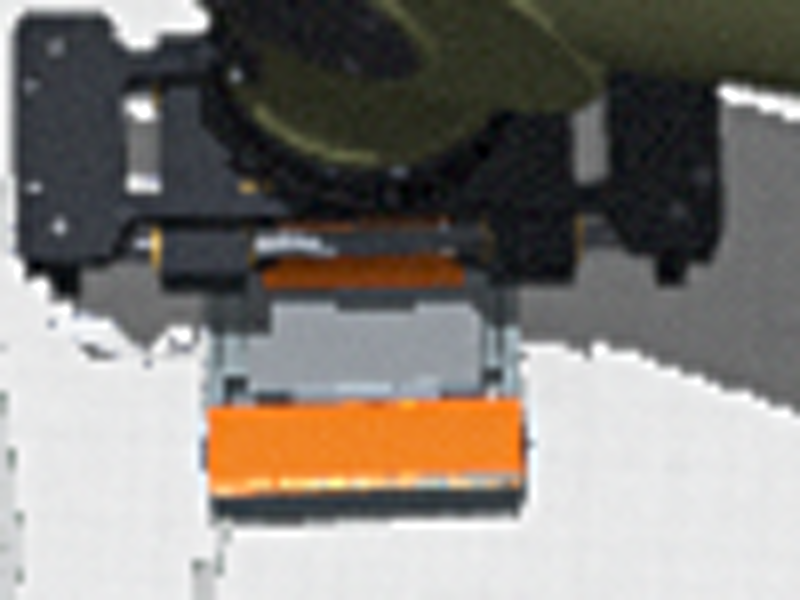

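Call:
jog_arm(rows=[[[0, 0, 0], 0], [[0, 0, 0], 0], [[0, 0, 0], 0], [[0, 0, 0], 0], [[0, 0, 0], 0], [[0, 0, 0], 0], [[0, 0, -0.02], 0], [[0, 0, -0.06], 0], [[0, 0, -0.1], 0], [[0, 0, -0.15], 0], [[0, 0, -0.2], 0], [[0, 0, -0.2], 0]], gripper=80)

```text
clock: 15.38
tool_pos: [0.6151, 0.2245, 0.2288]
eef_rot: [-0.04, 0.999, 0.004, 0.006]
contact_force: [0.9, 1.3, 1.1]
opening: 0.909
```

```bash
python3 - <<'E'
from h import *
conv([(.5,.36,.25,-175.3),(.5,.36,.3,-175.3)])
E
```

```text
t 15.3833 pos [0.6151 0.2245 0.2288] hd -175.46 tilt 0.79 F [0.9 1.3 1.1] open 80.1 q [ 0.03  0.91 -0.94  1.49  0.78  1.13  0.6 ]
(0.5, 0.36, 0.25, -175.3) -> [ 0.1384  0.1924 -0.0285] -0.0014 rows 4.3 0.0
(0.5, 0.36, 0.3, -175.3) -> [ 0.1376  0.1929 -0.0952] -0.0014 rows 4.6 0.0
```

Call:
jog_arm(rows=[[[0.14, 0.2, -0.05], 0], [[0.14, 0.2, -0.05], 0], [[0.14, 0.2, -0.05], 0], [[0.14, 0.2, -0.05], 0], [[0.14, 0.2, -0.05], 0], [[0.14, 0.2, -0.05], 0], [[0.14, 0.2, -0.05], 0], [[0.14, 0.2, -0.05], 0]])

```text
clock: 16.05
tool_pos: [0.4971, 0.3609, 0.257]
eef_rot: [-0.039, 0.999, -0.001, 0.001]
contact_force: [-0.1, -0.3, -0.5]
opening: 0.903
```

```bash
python3 - <<'E'
from h import *
im=snapshot("top");cv2.imwrite("pics/top13f.png",im[:,:,::-1]);cv2.imwrite("pics/top13.png",cv2.resize(im[170:245,280:380],(800,600),interpolation=cv2.INTER_CUBIC)[:,:,::-1])
im=snapshot("side");cv2.imwrite("pics/side13.png",cv2.resize(im[205:285,310:430],(780,520),interpolation=cv2.INTER_CUBIC)[:,:,::-1])
conv([])
E
```

```text
t 16.15 pos [0.4975 0.3602 0.2565] hd -175.65 tilt 0.1 F [-0.3 -0.2 -0.5] open 79.8 q [-0.22  0.83 -0.94  1.58  0.73  1.12  0.31]
```

View pics/top13.png

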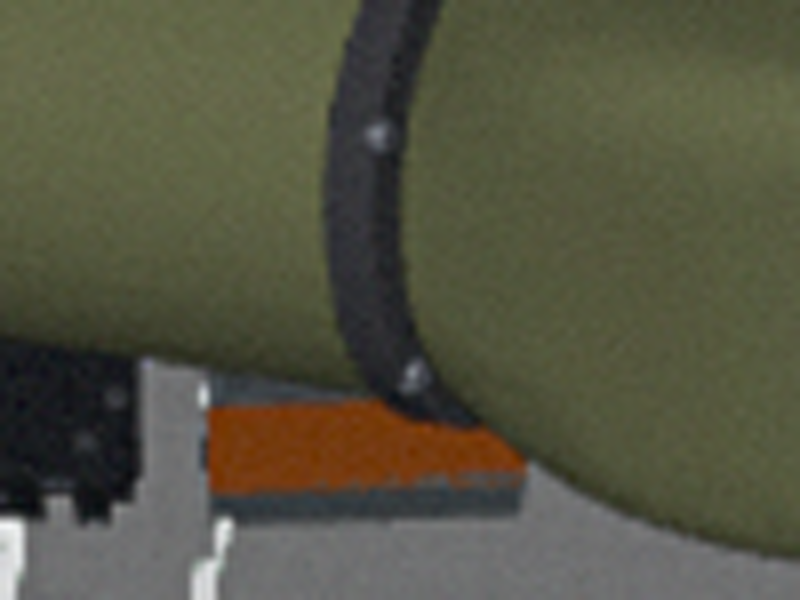

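View pics/side13.png

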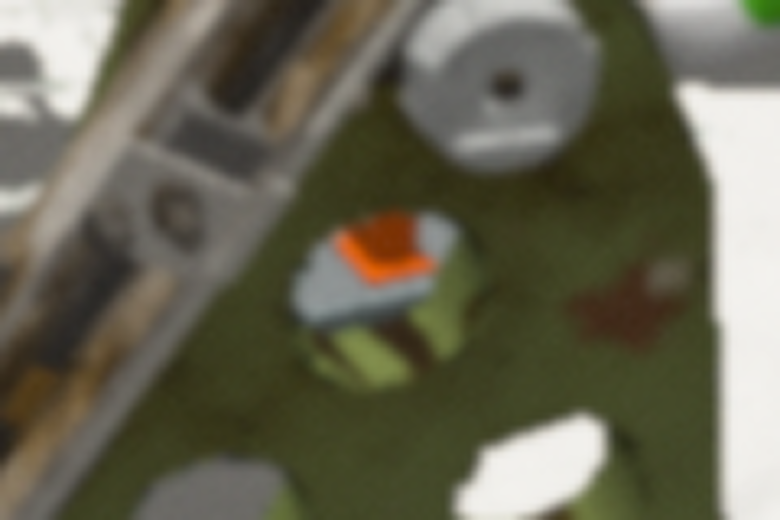

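```bash
python3 - <<'E'
from h import *
conv([(.4975,.36,.47,-175.3),(.42,-.15,.47,120)])
E
```

```text
t 16.15 pos [0.4975 0.3602 0.2565] hd -175.65 tilt 0.1 F [-0.3 -0.2 -0.5] open 79.8 q [-0.22  0.83 -0.94  1.58  0.73  1.12  0.31]
(0.4975, 0.36, 0.47, -175.3) -> [ 0.     -0.0008 -0.2847] -0.003 rows 5.1 0.0
(0.42, -0.15, 0.47, 120) -> [ 0.1547 -0.671  -0.2835] -2.58 rows 13.4 41.3
```

Call:
jog_arm(rows=[[[0, 0, -0.285], 0], [[0, 0, -0.285], 0], [[0, 0, -0.285], 0], [[0, 0, -0.285], 0], [[0, 0, -0.285], 0], [[0, 0, -0.285], 0], [[0.155, -0.67, -0.285], 0.56], [[0.155, -0.67, -0.285], 0.56], [[0.155, -0.67, -0.285], 0.56], [[0.155, -0.67, -0.285], 0.56], [[0.155, -0.67, -0.285], 0.56], [[0.155, -0.67, -0.285], 0.56], [[0.155, -0.67, -0.285], 0.56], [[0.155, -0.67, -0.285], 0.56], [[0.155, -0.67, -0.285], 0.56], [[0.155, -0.67, -0.285], 0.56], [[0.155, -0.67, -0.285], 0.56], [[0.155, -0.67, -0.285], 0.56], [[0.155, -0.67, -0.285], 0.56], [[0.155, -0.67, -0.285], 0.56]])

```text
clock: 17.82
tool_pos: [0.4184, -0.1544, 0.4698]
eef_rot: [0.502, 0.865, -0.001, -0.001]
contact_force: [0.0, 0.1, -0.8]
opening: 0.913
```

```bash
python3 - <<'E'
from h import *
im=snapshot("top");cv2.imwrite("pics/top14f.png",im[:,:,::-1]);cv2.imwrite("pics/top14.png",cv2.resize(im[170:245,280:380],(800,600),interpolation=cv2.INTER_CUBIC)[:,:,::-1])
print(mark_of("orange_lid_grip","top")[:2]);conv([])
E
```

```text
[{'pixel': [220.3, 465.2], 'p': 0.95}, {'pixel': [300.9, 175.5], 'p': 0.9}]
t 17.9167 pos [ 0.4196 -0.1487  0.4704] hd 120.2 tilt 0.06 F [ 0.   1.  -0.9] open 80.4 q [ 0.83  0.29 -0.81  1.69  0.22  1.25  0.5 ]
```

View pics/top14.png

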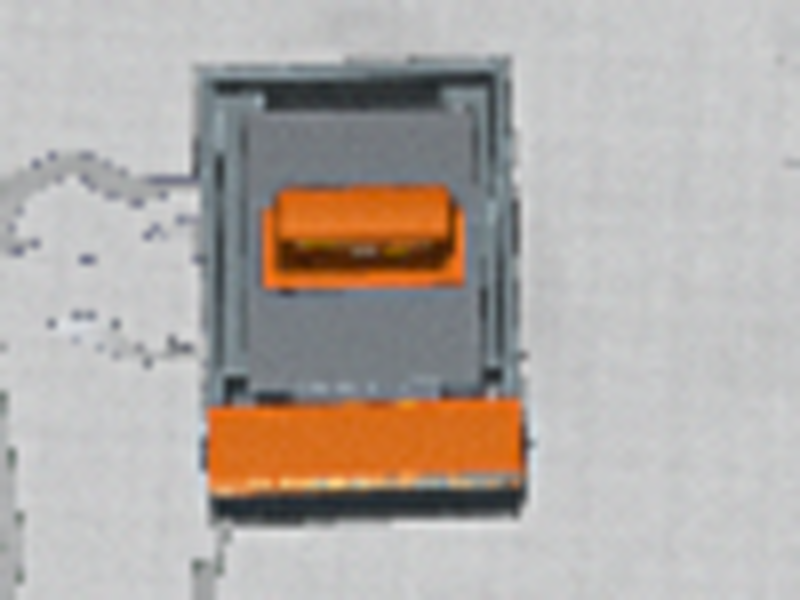

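View pics/top14f.png

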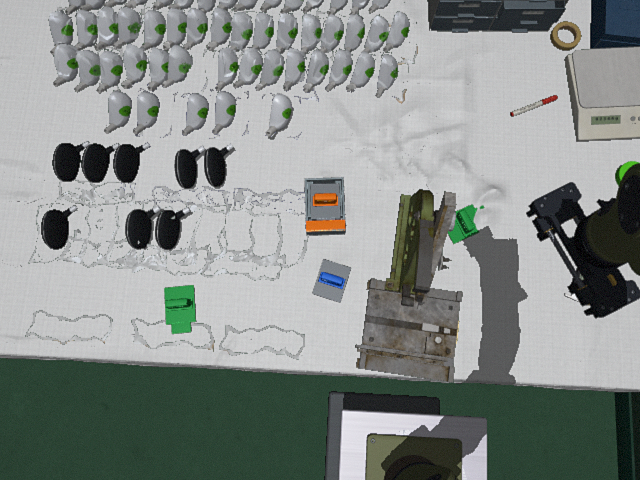

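```bash
python3 - <<'E'
from h import *
a=np.radians(4.71);L=[]
for u,v,z in [(245,111,.035),(469,111,.035),(247,390,.035),(480,386,.035),(277,187,.073),(447,187,.073),(277,240,.073),(452,240,.073)]:
    p=at("top",170+(v+.5)/8-.5,280+(u+.5)/8-.5,z)-np.array([.6126,.2213,0]); print((u,v),((p[0]*np.cos(a)+p[1]*np.sin(a))*1e3).round(1),((-p[0]*np.sin(a)+p[1]*np.cos(a))*1e3).round(1))
im=cv2.imread("pics/top14f.png")
E
```

```text
(245, 111) 41.4 32.0
(469, 111) 39.6 -32.9
(247, 390) -41.8 33.5
(480, 386) -42.5 -33.2
(277, 187) 7.1 23.2
(447, 187) 5.8 -24.4
(277, 240) -8.3 23.6
(452, 240) -9.7 -25.3
```

```bash
python3 -c "
from plant import *
print(workorder.finish_job(), get_state()['clock'])"
```

```text
the job is handed in; nothing more can be done
the job is handed in; nothing more can be done
```

The lid with the orange grip is seated in the case with its tongue under the lip, and I handed the job in shortly after 17.9 s. The interface reports no verdict, so that rests on my own checks.

**What I did:** The moves only allow a turn about the tool's own axis, so the arm could not tilt the lid itself. I gripped the orange block across its 50 mm length. I then pivoted the lid in a light grip against the case's fixed left wall until the tongue side hung low. With the lid tilted I slid the tongue about 11 mm under the lip, pressed the lid down until it lay flat, let go and moved the arm clear.

**Last checks from the top picture:**
- **Position:** the lid sits about 1 mm from its seat along and under 1 mm across.
- **Flatness:** the plate and the grip top line up to within about 1 degree.
- **Tongue:** its tip works out to about 65 mm on the lip side of the seat, well past the 52.5 mm needed.
- **Other things:** the blue lid looks unmoved by eye, and the robot touches nothing.

**Checks that disagreed or failed:**
- **Tilt angle:** it was only roughly measured, about 12–16 degrees depending on camera and fit, and one top-view-only fit gave a nonsense value. I steered by the tongue tip in the top picture instead.
- **Grip detector:** in the last picture its two best reports for the orange grip were the green look-alikes, so I read the final position from the picture by hand.

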